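# Inspect a steering pinion gear under a loupe

## Robot

A 7-joint arm with a two-finger parallel gripper is mounted at the origin on the work surface. World frame = base frame: x ahead of the robot, y to its left, z up, the work surface at z = 0. Lengths are in m, angles in rad, forces in N, time in s.
With the tool pointing down it reaches from about 0.4 to 0.875 m from the base axis. Payload 19.3 kg.
Tool frame: the origin (TCP) lies at the very end of the fingers, on their centre line; the grasp point (between the pads) lies 19 mm behind it; z points along the fingers, y is the direction in which the jaws open and shut (so a half turn about z gives the same grasp; the last joint's range is limited). The gripper opens to 85 mm and grips with 20 to 120 N. Pads are 22 mm wide; open, the fingers measure 114 mm over their backs; the gripper's body (76 mm by 85 mm) begins 54 mm behind the grasp point. The pads swing forward as they close: fully open they stand 13 mm farther back than shut.
Start: joints at [1.259, 0.521, -0.036, 1.599, 0.021, 1.021, -0.113], TCP at [0.15, -0.607, 0.231] pointing down, gripper open.
Joint ranges: [-2.91, 2.91], [-0.3, 2.13], [-1.5, 1.42], [0.17, 2.43], [-1.26, 4.41], [0.16, 1.93], [-2.52, 2.52]. Speed limits (rad/s): [1.89, 1.89, 2.39, 2.39, 3.01, 3.01, 3.01].

## Interface

Orientations are given as [roll, pitch, yaw] about the fixed x, y, z axes, in that order (R = Rz(yaw) Ry(pitch) Rx(roll)).
In Python, from workcell import bot, grab_frame, calibration, workorder gives the robot as it stands.
- The arm moves only by the tool move_arm, never from a script. Its arguments are lists of equal length, an entry for each row: "jaw": the closure in counts, from 0 (fully open) to 255 (shut); "dp": the shift along the tool's x, y, z in units of 800 mm (1.0 is 800 mm), a list of three; "rotation": the turn, a rotation vector about the tool's x, y, z in units of pi rad (1.0 is pi rad), a list of three. In form: {"jaw": [jaw, ...], "dp": [[dx, dy, dz], ...], "rotation": [[rx, ry, rz], ...]}. A call has 1 to 10 rows; each row shifts and turns the commanded pose from where the row before left it, along the tool's axes as they then stand; what a row does not reach is not made up. A row lasts 1/8 s, in which the tool goes at most 62.5 mm and 10.7 degrees, less where a joint would pass 70% of its speed; a pose out of reach is approached as far as the arm can. A call with a number of a shift or a turn outside -1 to 1 is refused whole. A call with a gripper value outside its range is refused whole. The fingers move at their own pace and stop on an object; "squeeze" is the grip in N (left out, the last holds). Time passes only in rows, so rows that do not move let the fingers close. It gives the time, the measured TCP pose, the force and the opening at its end, in the units of the state.
- bot.observe(): the state, without advancing time (a new reading comes with each control period).
- grab_frame(name): name is "side" or "top"; returns the picture (480x640x3 uint8, blue, green, red); there is no depth.
- calibration(name): a dict with "camera_matrix" (3x3 intrinsics, pixels), "T" (4x4, takes a point from camera to world coordinates). Camera axes: x right, y down, z forward; pixel columns grow to the right and rows downward; lengths in m; the calibration is good to about 2 mm. A picture is of the moment at which its call begins. calibration takes no time and is no camera call.
- workorder.job_done(): hands the job in, once; it reports no verdict.
The state is a dict: "clock": time; "qpos": joint angles; "qd": joint speeds; "joint_efforts": joint torques, N m; "position": TCP position; "tool_rot": TCP orientation; "force": force on the tool from outside, world axes, zero at the start; "moment": the same for the moment, N m; "grip_width": finger opening in m.
Only numpy, scipy, OpenCV 4.12 (cv2) and the standard library are available. Lean on these libraries where they do the work, as an engineer would, in place of code of your own. Each camera call takes 0.05 s, during which the arm holds its last target. There are 200 camera calls.

## Task

Lift the yellow dust cap off the pinion gear and set it down gently, upright in the green tray. Then take the loupe by its orange grip and hold it still and level in the air, its lens centred over the gear and at the height of the red collar on the stand's post; finish while still holding it there. Drop nothing, do not let the loupe touch the stand or gear, do not shift the collar, and leave the other things on the bench where they are.

Things in the scene. Friction and masses are not known exactly. Their poses are not given: they have to be found in the camera images.
- stand: Blue steel base plate bolted to the bench, 170 x 100 x 20 mm, carrying the pinion gear and the focus post. Origin on the bench under the gear's axis; z up. The plate reaches from x = -50 to +120 mm and 50 mm to either side in y. The steel gear is 39 mm in diameter, upright on the plate, from z = 20 to 48 mm. The focus post, a bright 10 mm rod with a dark 24 mm foot, stands at x = +100 mm, y = 0, its top at z = 152 mm.
- gear_top (a point): Centre of the gear's upper face, 48 mm above the bench.
- focus_mark (a point): Middle of the red collar (26 mm diameter, 10 mm high) clamped on the focus post; it is set somewhere from 90 to 140 mm above the bench. Its height is the height at which the lens must be held. z up. The collar slides on the post if pushed with about 4 N.
- cap: Yellow plastic dust cap, about 60 g, an upside-down cup that covers the gear and stands loosely on the blue plate (its rim 20 mm above the bench). Origin at the centre of its open lower rim, z up. Cup 54 mm outer diameter and 45 mm high, 48 mm inside, 41 mm deep; on top a cylindrical knob 22 mm in diameter and 32 mm high (z = 45 to 77 mm).
- tray: Open green parts tray fixed to the bench, 150 x 150 mm, walls 4 mm thick and 30 mm high, floor 4 mm thick. Origin under its centre, on the bench; x and y along its sides.
- loupe: Loupe, about 110 g, lying flat on the bench. Origin under the middle of its orange upright grip, on its flat underside; z up, x from the grip to the lens. Grip 30 mm in x, 18 mm in y, 46 mm high. From it a white arm (14 mm wide, 10 mm high) leads to the white lens rim, 60 mm in diameter, 12 mm high, whose centre is at x = +80 mm. Weight is mostly in the grip; the centre of mass is about 20 mm from the grip's middle towards the lens.
- lens (a point): Centre of the loupe's glass lens, 80 mm from the grip's middle and 6 mm above the loupe's underside. z is the loupe's own upward axis.
- sleeve: Steel spacer sleeve standing on the bench, 50 mm diameter, 50 mm high; to be left alone. Origin under its centre.
- bearing: Bearing ring lying flat, 52 mm diameter, 16 mm high; to be left alone. Origin under its centre.
- mouse: Black computer mouse, 100 x 58 x 34 mm; to be left alone. Origin under its centre.
- wrench: Steel wrench lying on the bench, 170 mm long; to be left alone. Origin under its middle.
- board: Small blue circuit board on a wooden block, 50 x 70 x 24 mm; to be left alone. Origin under its centre.
- driver: Screwdriver lying on the bench; to be left alone. Origin under its middle.
- carton: Flat cardboard carton, 90 x 60 x 22 mm; to be left alone. Origin under its centre.
Things that resemble listed ones, but are neither listed nor needed, are in the scene too. There is more than one size of the loupe; the job needs the smallest.

How it is judged:
On the way, in this order (a step that is already met when the one before it is completed fails the run):
1. the dust cap stands upright in the tray, let go (x of cap in the frame of tray between -0.055 and 0.055 m and y of cap in the frame of tray between -0.055 and 0.055 m and z of cap in the frame of tray below 0.012 m and angle between cap's own z axis and vertical below 0.1 rad and linear speed of cap below 0.03 m/s and contact force between the fingers and cap below 0.1 N), for 0.2 s.
2. the loupe is lifted off the bench in the gripper (contact force between the fingers and loupe above 0.5 N and height (world z) of lens above 0.04 m), for 0.2 s.
At the end, for the whole second after the job is handed in: Loupe held in the gripper, at rest, touching nothing else; lens within 10 mm of the gear axis, within 7 mm of the collar's height, level to 0.10 rad; cap let go, upright (0.1 rad) on the tray floor, within 55 mm of its middle in x and y; collar moved under 4 mm, other things under 30 mm (all of step 1 and horizontal distance between lens and gear_top below 0.01 m and z of lens in the frame of focus_mark between -0.007 and 0.007 m and angle between lens's own z axis and vertical below 0.1 rad and contact force between the fingers and loupe above 0.5 N and linear speed of loupe below 0.02 m/s and angular speed of loupe below 0.15 rad/s and contact force between loupe and stand below 0.2 N and contact force between loupe and cap below 0.2 N and contact force between loupe and tray below 0.2 N and distance of focus_mark from where it was at the start of the episode below 0.004 m and distance of each of sleeve, bearing, mouse, wrench, board, driver, carton from where it was at the start of the episode below 0.03 m); the arm keeps its last pose, push and grip.
It fails at once if the loupe strikes the stand, gear or collar (over 1 N) (contact force between loupe and stand above 1 N).
It fails at once if the collar is shifted by over 4 mm (distance of focus_mark from where it was at the start of the episode above 0.004 m).
It fails at once if the cap is dropped (linear speed of cap above 0.6 m/s and contact force between the fingers and cap below 0.05 N).
It fails at once if the loupe is dropped (linear speed of loupe above 0.6 m/s and contact force between the fingers and loupe below 0.05 N).
It fails at once if another thing on the bench is moved over 30 mm (distance of any of sleeve, bearing, mouse, wrench, board, driver, carton from where it was at the start of the episode above 0.03 m).
It also fails if it takes over 61 s, if anything falls off the work surface, if the arm or the gripper's body presses on something with over 40 N, if the wrist force passes 120 N, or if a joint passes its speed limit or range.

## Working session

There is one attempt and no reset: what is moved stays moved. The work goes in short steps, Python scripts to look and compute and a tool call to move; the robot and the scene stay as the last step left them, time stands still between calls to the robot, and variables do not carry over. Pictures are saved under pics/ and viewed, about 8 in all and at most 12, crops included, and the job is handed in when it is done.

Besides the shell and the picture viewer there is one more tool, called after "Request:" as a command line: name --argument value ..., lists and objects as JSON in quotes. move_arm: Moves the arm, as the interface text tells. Shifts and turns lie within -1 to 1; 1 stands for 800 mm of shift or pi rad of turn. Its arguments: {"type":"object","properties":{"jaw":{"type":"array","items":{"type":"number"}},"dp":{"type":"array","items":{"type":"array","items":{"type":"number","minimum":-1,"maximum":1}}},"rotation":{"type":"array","items":{"type":"array","items":{"type":"number","minimum":-1,"maximum":1}}},"squeeze":{"type":"number"}},"required":["jaw","dp","rotation"]}

```bash
mkdir -p pics; python3 - <<'E'
from workcell import bot, grab_frame, calibration
import cv2
print(bot.observe())
for n in("side","top"):
    cv2.imwrite(f"pics/{n}0.png",grab_frame(n)); c=calibration(n); print(n,c["camera_matrix"],c["T"])
E
```

```text
{'clock': 0.0, 'qpos': array([ 1.25880045,  0.52198403, -0.0363234 ,  1.60002413,  0.02120488,
        1.02110783, -0.11282484]), 'qd': array([ 1.06395857e-03,  1.32279577e-03,  3.59828561e-05, -8.10669578e-04,
        5.57896774e-04, -6.25464111e-04, -5.97872875e-04]), 'joint_efforts': array([ 1.16408024e-03, -9.27090740e+01,  1.98064193e+00, -3.69937956e+01,
        1.80589012e-02,  8.12439364e-03,  1.60241092e-05]), 'position': array([ 0.1495298 , -0.60648945,  0.23073869]), 'tool_rot': array([-3.14045793e+00,  8.85721272e-05,  2.41760486e-01]), 'force': array([0.31505102, 1.00905599, 0.28355079]), 'moment': array([-0.02602518,  0.01662454,  0.02765199]), 'grip_width': 0.08565330947231749}
side [[489.11629282   0.         325.0552804 ]
 [  0.         489.11629282 240.16282731]
 [  0.           0.           1.        ]] [[ 0.99777441 -0.0314892   0.05877635  0.53345082]
 [-0.06643656 -0.54473252  0.83597408 -0.9912038 ]
 [ 0.00569324 -0.83801844 -0.5456122   0.73278421]
 [ 0.          0.          0.          1.        ]]
top [[479.12044002   0.         323.11602106]
 [  0.         479.12044002 243.40319576]
 [  0.           0.           1.        ]] [[ 0.02474564 -0.99059459  0.13457342  0.42658905]
 [-0.99953125 -0.02208913  0.02119782 -0.0231038 ]
 [-0.01802583 -0.13503489 -0.99067686  1.32529873]
 [ 0.          0.          0.          1.        ]]
```

View pics/top0.png

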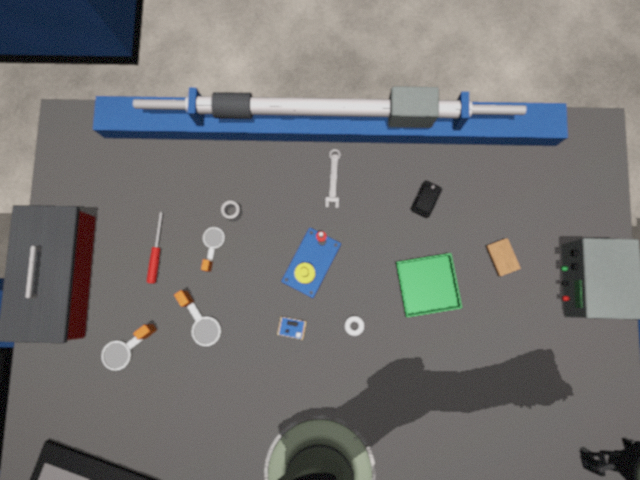

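View pics/side0.png

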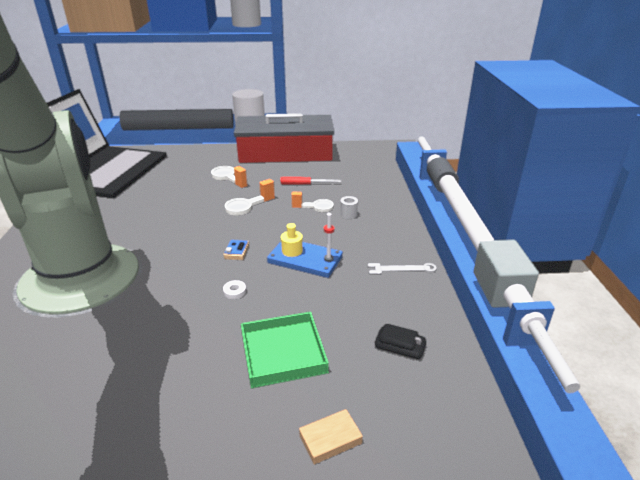

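The top picture shows the cap at (305,272), the collar at (321,237), the tray at (429,285), and three loupe candidates with their lens/grip pixels:
- A: (213,238)/(206,265)
- B: (205,331)/(183,298)
- C: (116,355)/(145,331)

A looks smallest. I'll measure all three and check in an enlarged crop.

```bash
cat > h.py <<'E'
import numpy as np, cv2
from workcell import bot, grab_frame, calibration
def ray(n,uv):
    c=calibration(n);K=np.array(c["camera_matrix"]);T=np.array(c["T"])
    return T[:3,3],T[:3,:3]@np.linalg.solve(K,[*uv,1])
def at(n,uv,z):
    o,d=ray(n,uv);return o+d*(z-o[2])/d[2]
def proj(n,p):
    c=calibration(n);K=np.array(c["camera_matrix"]);T=np.linalg.inv(np.array(c["T"]))
    q=K@(T[:3,:3]@np.asarray(p)+T[:3,3]);return q[:2]/q[2]
def tri(a,b):
    (o,d),(p,e)=ray("top",a),ray("side",b)
    s=np.linalg.lstsq(np.c_[d,-e],p-o,rcond=None)[0]
    A,B=o+d*s[0],p+e*s[1];return (A+B)/2,np.linalg.norm(A-B)
def blobs(img,lo,hi,amin=8):
    m=cv2.inRange(cv2.cvtColor(img,cv2.COLOR_BGR2HSV),lo,hi)
    n,l,s,c=cv2.connectedComponentsWithStats(m)
    return [(c[i].round(1),s[i][:5]) for i in range(1,n) if s[i][4]>=amin],m,l
E
python3 - <<'E'
from h import *
t=cv2.imread("pics/top0.png");s=cv2.imread("pics/side0.png")
for nm,lo,hi in(("yellow",(22,120,100),(35,255,255)),("orange",(8,150,100),(19,255,255)),("red",(0,150,80),(5,255,255)),("green",(50,120,60),(75,255,255)),("blue",(105,120,60),(120,255,255))):
    for n,im in(("top",t),("side",s)):
        print(nm,n,[(c.tolist(),b.tolist()) for c,b in blobs(im,lo,hi,12)[0] if b[4]<9000][:9])
a=cv2.resize(t[190:380,80:360],None,fx=2.8,fy=2.8,interpolation=cv2.INTER_CUBIC)
cv2.imwrite("pics/ct.png",a)
b=cv2.resize(s[155:285,200:400],None,fx=4,fy=4,interpolation=cv2.INTER_CUBIC)
cv2.imwrite("pics/cs.png",b)
E
```

```text
yellow top [([304.6, 272.5], [296, 264, 18, 18, 249])]
yellow side [([291.4, 232.9], [287, 227, 11, 12, 96]), ([291.6, 247.7], [281, 238, 21, 18, 265])]
orange top [([206.1, 265.3], [202, 260, 9, 11, 77]), ([182.2, 298.1], [175, 291, 15, 15, 139]), ([143.4, 331.7], [134, 325, 20, 13, 156])]
orange side [([240.3, 177.8], [235, 169, 12, 18, 156]), ([267.1, 190.5], [260, 182, 14, 19, 189]), ([296.3, 200.2], [292, 194, 9, 13, 103])]
red top [([321.4, 238.2], [318, 235, 8, 6, 20]), ([153.1, 265.3], [147, 248, 13, 35, 299]), ([565.5, 298.1], [562, 296, 8, 5, 31])]
red side [([284.4, 148.3], [237, 136, 95, 26, 2272]), ([294.0, 181.2], [281, 177, 29, 7, 125]), ([328.4, 229.3], [324, 226, 10, 7, 43])]
green top [([443.1, 292.7], [405, 255, 55, 61, 257]), ([399.8, 279.0], [397, 263, 7, 34, 48]), ([564.3, 268.0], [561, 266, 7, 5, 27])]
green side [([282.8, 349.3], [242, 313, 86, 75, 4733])]
blue top [([60.9, 27.9], [0, 0, 134, 56, 6526]), ([157.0, 98.0], [142, 98, 31, 1, 31]), ([493.0, 103.0], [474, 103, 39, 1, 39]), ([311.8, 261.4], [282, 228, 58, 69, 1566]), ([0.5, 290.3], [0, 279, 3, 27, 48]), ([290.2, 327.6], [281, 319, 22, 17, 210]), ([639.0, 325.5], [639, 320, 1, 12, 12]), ([6.1, 344.5], [0, 342, 14, 6, 75])]
blue side [([81.4, 120.7], [68, 104, 26, 35, 368]), ([236.4, 246.4], [228, 240, 19, 14, 148]), ([306.8, 259.6], [268, 242, 74, 35, 1319])]
```

View pics/ct.png

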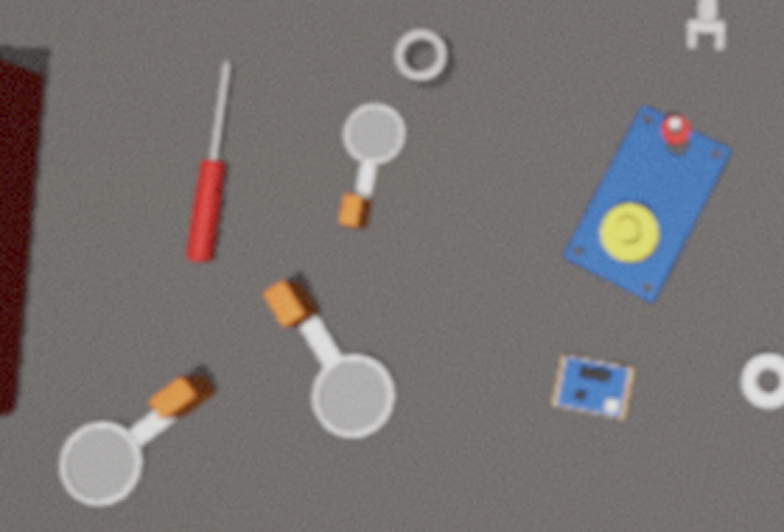

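View pics/cs.png

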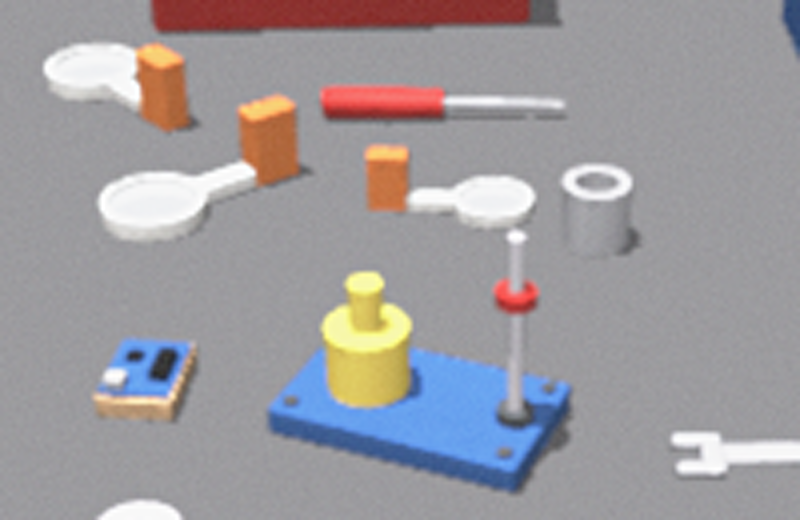

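Loupe A (lens about 22 px, or roughly 62 mm; B is about 82 mm and C the same size) is the smallest, with its rim and grip as described. Now the positions.

```bash
python3 - <<'E'
from h import *
np.set_printoptions(precision=4,suppress=True)
ct=lambda x,y:(80+(x+.5)/2.8-.5,190+(y+.5)/2.8-.5); cs=lambda x,y:(200+(x+.5)/4-.5,155+(y+.5)/4-.5)
C=np.array([at("top",ct(*p),.02) for p in((645,105),(733,150),(654,302),(566,257))])
print("plate sides",[np.linalg.norm(C[i]-C[i-1]) for i in range(4)])
ax=(C[0]+C[1]-C[2]-C[3])[:2];ax/=np.linalg.norm(ax);yw=np.arctan2(ax[1],ax[0])
g=C.mean(0)[:2]-.035*ax;print("gear from plate",g,"yaw",yw, "post",g+.1*ax)
print("post tri",tri(ct(675,124),cs(516,237)))
print("collar tri",tri((321.4,238.2),(328.6,228.6)))
print("knob tri",tri(ct(629,230),cs(365,281)), at("top",ct(629,230),.097),at("top",ct(629,233),.065))
for i,p in enumerate([ct(375,133)]):print("lensA",at("top",p,.012), at("side",cs(496,202),.009))
print("grip top",tri(ct(353,209),cs(387,152)),at("top",ct(353,208),.046),at("side",cs(387,152),.046))
p=g+.1*ax
for z in(.09,.1,.11,.12,.13,.14):print(z,proj("side",[*p,z]))
print("post base/top",proj("side",[*p,.022]),proj("side",[*p,.152]),"seen",cs(516,415),cs(516,237))
# tray
im=cv2.imread("pics/top0.png");m=cv2.inRange(cv2.cvtColor(im,cv2.COLOR_BGR2HSV),(50,90,40),(75,255,255))
m[:,480:]=0
r=cv2.minAreaRect(np.argwhere(m)[:,::-1].astype(np.float32));print("tray",r,[at("top",q,.03) for q in cv2.boxPoints(r)],at("top",r[0],.03))
im=cv2.imread("pics/side0.png");m=cv2.inRange(cv2.cvtColor(im,cv2.COLOR_BGR2HSV),(50,90,40),(75,255,255))
c=cv2.approxPolyDP(cv2.convexHull(np.argwhere(m)[:,::-1].astype(np.float32)),6,True);print(c.reshape(-1,2))
print(bot.observe()["tool_rot"])
E
```

```text
plate sides [np.float64(0.16809364305363161), np.float64(0.09761198646300066), np.float64(0.1671333928145871), np.float64(0.09622689174669764)]
gear from plate [0.52 0.05] yaw -0.45102445131071195 post [0.61   0.0065]
post tri (array([0.6105, 0.0084, 0.154 ]), np.float64(0.0026326574266660892))
collar tri (array([0.6083, 0.0076, 0.1132]), np.float64(0.007477168427499029))
knob tri (array([0.5199, 0.0494, 0.1019]), np.float64(0.0030194164297458735)) [0.5187 0.0496 0.097 ] [0.5183 0.0514 0.065 ]
lensA [0.6157 0.3102 0.012 ] [0.6201 0.3133 0.009 ]
grip top (array([0.5372, 0.3172, 0.0519]), np.float64(0.0023175437540559414)) [0.5375 0.3187 0.046 ] [0.5384 0.3289 0.046 ]
0.09 [327.6912 237.2009]
0.1 [327.7269 233.7247]
0.11 [327.7629 230.2162]
0.12 [327.7992 226.6752]
0.13 [327.8359 223.101 ]
0.14 [327.8729 219.4933]
post base/top [327.4571 260.0189] [327.9178 215.1191] seen (328.625, 258.375) (328.625, 213.875)
tray ((428.3238525390625, 284.5016784667969), (56.59608840942383, 57.0015869140625), 79.99201965332031) [array([ 0.5572, -0.1921,  0.03  ]), array([ 0.5877, -0.3437,  0.03  ]), array([ 0.4385, -0.3681,  0.03  ]), array([ 0.4087, -0.2189,  0.03  ])] [ 0.4974 -0.2808  0.03  ]
[[328. 372.]
 [251. 387.]
 [241. 324.]
 [310. 312.]]
[-3.1406  0.0001  0.2418]
```

```bash
cat >> h.py <<'E'
from scipy.spatial.transform import Rotation as R
def plan(p,rpy,targets,step=.045):
    """world targets -> per-row dp (tool axes, 800 mm units) and row counts, orientation fixed"""
    M=R.from_euler("xyz",rpy);p=np.array(p)
    for t in targets:
        d=np.array(t)-p;n=int(np.ceil(np.linalg.norm(d)/step));print(t,n,"rows of",(M.inv().apply(d)/.8/n).round(4).tolist());p=np.array(t)
E
python3 - <<'E'
from h import *
s=bot.observe();plan(s["position"],[np.pi,0,.2418],[(.45,-.33,.24),(.519,.05,.24)],.047)
E
```

```text
(0.45, -0.33, 0.24) 9 rows of [0.0497, -0.0273, -0.0013]
(0.519, 0.05, 0.24) 9 rows of [0.0219, -0.0489, -0.0]
```

Request:
move_arm --jaw '[0,0,0,0,0,0,0,0,0,0]' --dp '[[0.05,-0.027,-0.001],[0.05,-0.027,-0.001],[0.05,-0.027,-0.001],[0.05,-0.027,-0.001],[0.05,-0.027,-0.001],[0.05,-0.027,-0.001],[0.05,-0.027,-0.001],[0.05,-0.027,-0.001],[0.05,-0.027,-0.001],[0,0,0]]' --rotation '[[0,0,0],[0,0,0],[0,0,0],[0,0,0],[0,0,0],[0,0,0],[0,0,0],[0,0,0],[0,0,0],[0,0,0]]'

```text
clock: 1.35
position: [0.455, -0.329, 0.2382]
tool_rot: [-3.14, -0.001, 0.247]
force: [-0.8, -0.1, -0.0]
grip_width: 0.0856
```

Request:
move_arm --jaw '[0,0,0,0,0,0,0,0,0,0]' --dp '[[0.022,-0.049,0],[0.022,-0.049,0],[0.022,-0.049,0],[0.022,-0.049,0],[0.022,-0.049,0],[0.022,-0.049,0],[0.022,-0.049,0],[0.022,-0.049,0],[0.022,-0.049,0],[0,0,0]]' --rotation '[[0,0,0],[0,0,0],[0,0,0],[0,0,0],[0,0,0],[0,0,0],[0,0,0],[0,0,0],[0,0,0],[0,0,0]]'

```text
clock: 2.6
position: [0.522, 0.0511, 0.2383]
tool_rot: [-3.141, 0.0, 0.246]
force: [0.0, -0.3, 0.8]
grip_width: 0.0857
```

Request:
move_arm --jaw '[0,0,0,0,0,0,0,0]' --dp '[[0,0,0],[0,0,0],[0,0,0],[0,0,0],[0,0,0],[0,0,0],[0,0,0],[0,0,0]]' --rotation '[[0,0,-0.05],[0,0,-0.05],[0,0,-0.05],[0,0,-0.05],[0,0,-0.05],[0,0,-0.05],[0,0,-0.05],[0,0,0]]'

```text
clock: 3.6
position: [0.5218, 0.0471, 0.2383]
tool_rot: [-3.141, 0.0, 1.339]
force: [-0.6, 0.0, -0.4]
grip_width: 0.0854
```

Request:
move_arm --jaw '[0,0,0,0,0]' --dp '[[0.003,-0.0036,0.045],[0,0,0.045],[0,0,0.045],[0,0,0],[0,0,0]]' --rotation '[[0,0,0],[0,0,0],[0,0,0],[0,0,0],[0,0,0]]'

```text
clock: 4.22
position: [0.5202, 0.0514, 0.1317]
tool_rot: [3.141, -0.0, 1.339]
force: [-0.2, -0.1, -0.1]
grip_width: 0.0854
```

```bash
python3 - <<'E'
from h import *
s=grab_frame("side");cv2.imwrite("pics/s1.png",s)
cv2.imwrite("pics/s1c.png",cv2.resize(s[130:280,220:400],None,fx=4,fy=4,interpolation=cv2.INTER_CUBIC))
print(bot.observe()["position"],bot.observe()["qpos"])
E
```

```text
[0.52042493 0.05146445 0.13192849] [ 0.13013399  0.53004863 -0.45876585  1.94111007  0.33765731  0.74385678
 -0.75623392]
```

View pics/s1c.png

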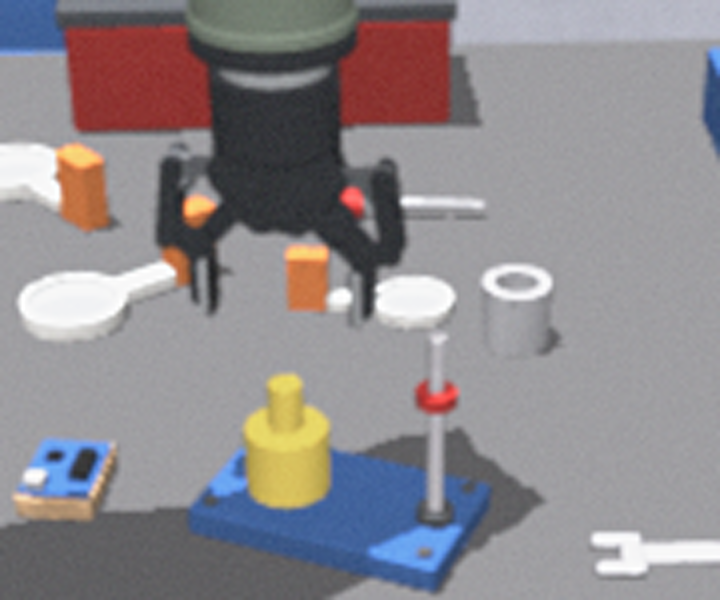

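The side crop shows the fingers at x=205 and 365, centred on the knob at x=285, with the right finger clear of the post at 437.

Request:
move_arm --jaw '[0,0,0,255,255,255,255,255,255,255]' --dp '[[-0.002,0,0.04],[0,0,0.037],[0,0,0],[0,0,0],[0,0,0],[0,0,0],[0,0,0],[0,0,0],[0,0,0],[0,0,0]]' --rotation '[[0,0,0],[0,0,0],[0,0,0],[0,0,0],[0,0,0],[0,0,0],[0,0,0],[0,0,0],[0,0,0],[0,0,0]]' --squeeze 30

```text
clock: 5.52
position: [0.5196, 0.05, 0.0693]
tool_rot: [3.141, -0.0, 1.341]
force: [-1.6, -0.7, 7.2]
grip_width: 0.0209
```

Request:
move_arm --jaw '[255,255,255,255,255,255,255]' --dp '[[0,0,-0.01],[0,0,-0.02],[0,0,-0.03],[0,0,-0.03],[0,0,-0.04],[0,0,-0.01],[0,0,0]]' --rotation '[[0,0,0],[0,0,0],[0,0,0],[0,0,0],[0,0,0],[0,0,0],[0,0,0]]'

```text
clock: 6.4
position: [0.5194, 0.0499, 0.1814]
tool_rot: [3.141, -0.0, 1.341]
force: [0.0, -0.1, -0.9]
grip_width: 0.0208
```

```bash
python3 - <<'E'
from h import *
s=grab_frame("side");cv2.imwrite("pics/s2.png",s);o=bot.observe()
print(o["position"],o["tool_rot"],o["force"],o["grip_width"])
print(blobs(s,(22,120,60),(35,255,255))[0])
plan(o["position"],o["tool_rot"],[(.4974,-.281,.18)],.04)
E
```

```text
[0.51912473 0.04986245 0.18073746] [-3.14148276e+00  1.34586404e-04  1.34115177e+00] [-0.44119874 -1.07455912 -1.34943343] 0.021266900822984196
[(array([289.7, 203.2]), array([279, 184,  23,  34, 534], dtype=int32))]
(0.4974, -0.281, 0.18) 9 rows of [-0.0454, 0.0075, 0.0001]
```

Request:
move_arm --jaw '[255,255,255,255,255,255,255,255,255,255]' --dp '[[-0.025,0.004,0],[-0.045,0.008,0],[-0.045,0.008,0],[-0.045,0.008,0],[-0.045,0.008,0],[-0.045,0.008,0],[-0.045,0.008,0],[-0.045,0.008,0],[-0.045,0.005,0],[-0.023,0.003,0]]' --rotation '[[0,0,0],[0,0,0],[0,0,0],[0,0,0],[0,0,0],[0,0,0],[0,0,0],[0,0,0],[0,0,0],[0,0,0]]'

```text
clock: 7.7
position: [0.4971, -0.2817, 0.1798]
tool_rot: [-3.14, -0.0, 1.34]
force: [-0.3, -0.1, -0.1]
grip_width: 0.021
```

```bash
python3 - <<'E'
from h import *
s=grab_frame("side");cv2.imwrite("pics/s3.png",s);o=bot.observe()
print(o["position"],o["tool_rot"],o["force"],o["grip_width"])
cv2.imwrite("pics/s3c.png",cv2.resize(s[190:400,170:400],None,fx=2.8,fy=2.8))
E
```

```text
[ 0.49689423 -0.28341582  0.17988309] [-3.14009911e+00  5.85353487e-04  1.33838424e+00] [-2.22088071 -2.76634914 -1.21855999] 0.02056407381888194
```

View pics/s3c.png

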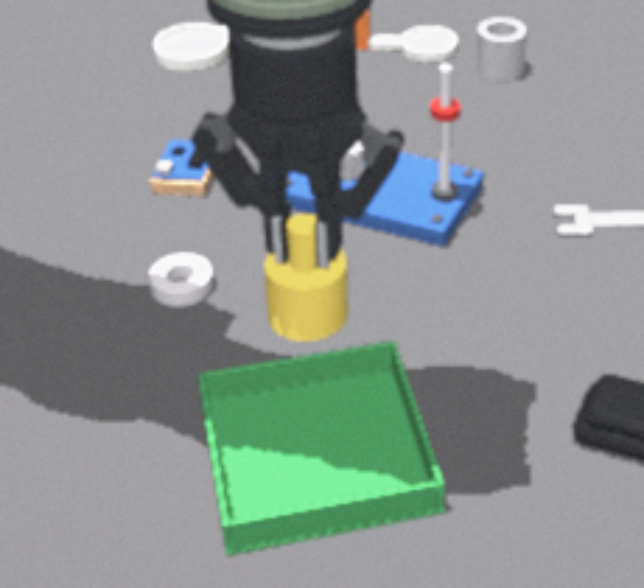

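The cap hangs level in the grip (crop 305,275) and sits over the tray.

Request:
move_arm --jaw '[255,255,255,255,255,255,255,255,255,255]' --dp '[[0.002,0,0.03],[0,0,0.04],[0,0,0.04],[0,0,0.03],[0,0,0.008],[0,0,0.004],[0,0,0.003],[0,0,0.002],[0,0,0],[0,0,0]]' --rotation '[[0,0,0],[0,0,0],[0,0,0],[0,0,0],[0,0,0],[0,0,0],[0,0,0],[0,0,0],[0,0,0],[0,0,0]]'

```text
clock: 9.0
position: [0.4985, -0.2787, 0.0555]
tool_rot: [3.141, 0.0, 1.341]
force: [-0.2, -0.1, -0.3]
grip_width: 0.0209
```

Request:
move_arm --jaw '[255,255,255,255]' --dp '[[0,0,0.002],[0,0,0.001],[0,0,0],[0,0,0]]' --rotation '[[0,0,0],[0,0,0],[0,0,0],[0,0,0]]'

```text
clock: 9.5
position: [0.4985, -0.2787, 0.0533]
tool_rot: [3.141, 0.0, 1.341]
force: [-4.3, 1.6, 10.5]
grip_width: 0.0209
```

Touchdown (Fz 10 N at the expected height). Release and rise.

Request:
move_arm --jaw '[150,60,0,0,0,0,0]' --dp '[[0,0,0],[0,0,0],[0,0,0],[0,0,0],[0,0,0],[0,0,0],[0,0,0]]' --rotation '[[0,0,0],[0,0,0],[0,0,0],[0,0,0],[0,0,0],[0,0,0],[0,0,0]]'

```text
clock: 10.38
position: [0.4984, -0.2787, 0.0529]
tool_rot: [3.142, -0.0, 1.341]
force: [0.1, 0.6, 0.7]
grip_width: 0.0852
```

Request:
move_arm --jaw '[0,0,0,0,0,0,0]' --dp '[[0,0,-0.02],[0,0,-0.04],[0,0,-0.05],[0,0,-0.05],[0,0,-0.05],[0,0,-0.03],[0,0,0]]' --rotation '[[0,0,0],[0,0,0],[0,0,0],[0,0,0],[0,0,0],[0,0,0],[0,0,0]]'

```text
clock: 11.25
position: [0.4991, -0.2789, 0.2477]
tool_rot: [3.138, 0.001, 1.341]
force: [0.3, -0.8, -0.7]
grip_width: 0.0855
```

```bash
python3 - <<'E'
from h import *
s=grab_frame("side");t=grab_frame("top");cv2.imwrite("pics/s4.png",s);cv2.imwrite("pics/t4.png",t);o=bot.observe()
print(o["position"],o["tool_rot"],o["qpos"])
a=cv2.resize(s[225:395,200:380],None,fx=2.2,fy=2.2);b=cv2.resize(t[225:310,270:350],None,fx=5,fy=5,interpolation=cv2.INTER_CUBIC)
c=cv2.resize(t[220:280,180:240],None,fx=6,fy=6,interpolation=cv2.INTER_CUBIC)
v=np.zeros((425,1160,3),np.uint8);v[:a.shape[0],:a.shape[1]]=a;v[:b.shape[0],400:400+b.shape[1]]=b;v[:c.shape[0],800:1160]=c
cv2.imwrite("pics/v4.png",v[:,:]) 
E
python3 -c "
import cv2;v=cv2.imread('pics/v4.png');cv2.imwrite('pics/v4.png',v);
import numpy as np
a=v[:,:400];b=v[:,400:800];c=v[:360,800:]
w=np.zeros((600,800,3),np.uint8);w[:425,:400]=a;w[:425,400:]=b;cv2.imwrite('pics/v4a.png',w[:425])"
```

```text
[ 0.49820495 -0.27857077  0.24524419] [3.14131572e+00 1.76150578e-04 1.34138735e+00] [ 0.7361766   0.45057047 -0.45600598  1.71399656  0.22591526  1.02899405
 -0.02693914]
```

View pics/v4a.png

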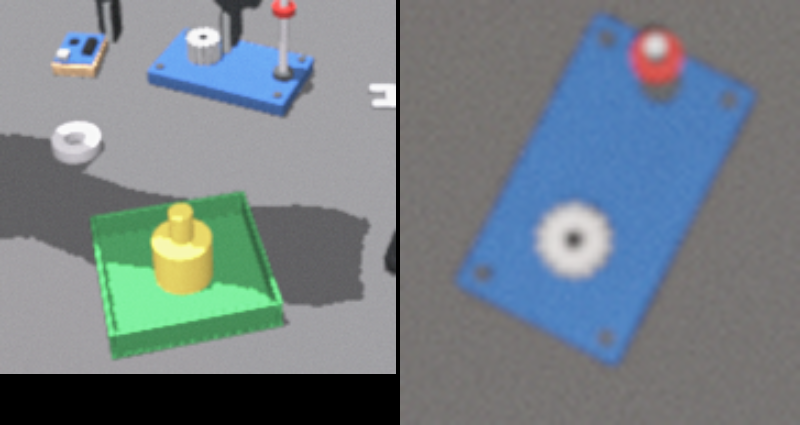

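The cap stands upright in the tray (crop 183,250). The bare gear is at crop (174,239) in the top view. Next I'll fit the loupe pose by projecting its model.

```bash
cat > fit.py <<'E'
from h import *
from scipy.optimize import minimize
np.set_printoptions(precision=4,suppress=True)
t=cv2.imread("pics/t4.png")
g=(270+(174.5)/5-.5,225+(239.5)/5-.5);print("gear",at("top",g,.048))
# collar/post from top
print("post top",at("top",(270+256/5-.5,225+46/5-.5),.152))
hsv=cv2.cvtColor(t,cv2.COLOR_BGR2HSV)
S=4;x0,y0=180,210
crop=lambda m:cv2.resize(m[y0:290,x0:250].astype(np.float32),None,fx=S,fy=S,interpolation=cv2.INTER_LINEAR)
om=crop(cv2.inRange(hsv,(6,110,60),(20,255,255))/255.)
wm=crop(((hsv[...,1]<40)&(hsv[...,2]>135)).astype(float));wm[:, :]*=1
wm[:int((224-y0)*S)]=0
def poly(P):
    q=np.array([(proj("top",p)-[x0,y0]+.5)*S for p in P]).astype(np.float32)
    m=np.zeros(om.shape,np.uint8);cv2.fillConvexPoly(m,np.round(cv2.convexHull(q)*16).astype(np.int32),255,cv2.LINE_AA,4);return m/255.
def cost(v):
    x,y,a=v;c,s=np.cos(a),np.sin(a);W=lambda X,Y,Z:(x+c*X-s*Y,y+s*X+c*Y,Z)
    G=poly([W(X,Y,Z) for X in(-.015,.015) for Y in(-.009,.009) for Z in(0,.046)])
    L=poly([W(.08+.03*np.cos(b),.03*np.sin(b),Z) for b in np.linspace(0,6.28,25) for Z in(0,.012)])
    return 2-(G*om).sum()/np.maximum(G,om).sum()-(L*wm).sum()/np.maximum(L,wm).sum()
r=minimize(cost,[.537,.317,-.108],method="Nelder-Mead",options=dict(initial_simplex=[[.537,.317,-.108],[.541,.317,-.108],[.537,.322,-.108],[.537,.317,-.04]]))
print(r.x,r.fun,"lens",r.x[:2]+.08*np.array([np.cos(r.x[2]),np.sin(r.x[2])]))
o=bot.observe();plan(o["position"],o["tool_rot"],[(.51,.02,.25),(r.x[0],r.x[1],.25)],.047)
E
python3 fit.py
```

```text
gear [0.5208 0.0523 0.048 ]
post top [0.6101 0.0086 0.152 ]Traceback (most recent call last):
  File "fit.py", line 22, in <module>
    r=minimize(cost,[.537,.317,-.108],method="Nelder-Mead",options=dict(initial_simplex=[[.537,.317,-.108],[.541,.317,-.108],[.537,.322,-.108],[.537,.317,-.04]]))
    res = _minimize_neldermead(fun, x0, args, callback, bounds=bounds,
                               **options)
    fsim[j] = func(sim[j])
              ~~~~^^^^^^^^
    fx = function(np.copy(x), *(wrapper_args + args))
  File "fit.py", line 20, in cost
    L=poly([W(.08+.03*np.cos(b),.03*np.sin(b),Z) for b in np.linspace(0,6.28,25) for Z in(0,.012)])
  File "fit.py", line 15, in poly
    q=np.array([(proj("top",p)-[x0,y0]+.5)*S for p in P]).astype(np.float32)
                 ~~~~^^^^^^^^^
  File "h.py", line 9, in proj
    c=calibration(n);K=np.array(c["camera_matrix"]);T=np.linalg.inv(np.array(c["T"]))
ValueError: time passes only in moves, steps and waits
```

```bash
sed -i 's/^from workcell import bot, grab_frame, calibration$/import functools, workcell\nfrom workcell import bot, grab_frame\ncalibration=functools.cache(workcell.calibration)/' h.py; python3 fit.py
```

```text
gear [0.5208 0.0523 0.048 ]
post top [0.6101 0.0086 0.152 ]
[ 0.5367  0.3243 -0.1342] 0.4585808210699269 lens [0.616  0.3136]
(0.51, 0.02, 0.25) 7 rows of [0.0524, -0.0101, -0.0009]
(np.float64(0.5367031065980734), np.float64(0.3242694672405101), 0.25) 7 rows of [0.054, -0.0077, -0.0]
```

Request:
move_arm --jaw '[0,0,0,0,0,0,0]' --dp '[[0.052,-0.01,0],[0.052,-0.01,0],[0.052,-0.01,0],[0.052,-0.01,0],[0.052,-0.01,0],[0.052,-0.01,0],[0.052,-0.01,0]]' --rotation '[[0,0,0],[0,0,0],[0,0,0],[0,0,0],[0,0,0],[0,0,0],[0,0,0]]'

```text
clock: 12.22
position: [0.5096, 0.019, 0.2443]
tool_rot: [-3.14, 0.0, 1.341]
force: [0.0, -0.4, -0.1]
grip_width: 0.0853
```

Request:
move_arm --jaw '[0,0,0,0,0,0,0,0]' --dp '[[0.054,-0.008,0],[0.054,-0.008,0],[0.054,-0.008,0],[0.054,-0.008,0],[0.054,-0.008,0],[0.054,-0.008,0],[0.054,-0.008,0],[0,0,0]]' --rotation '[[0,0,0],[0,0,0],[0,0,0],[0,0,0],[0,0,0],[0,0,0],[0,0,0],[0,0,0]]'

```text
clock: 13.22
position: [0.5337, 0.3257, 0.2437]
tool_rot: [-3.139, -0.0, 1.346]
force: [-0.3, -0.7, 0.1]
grip_width: 0.0854
```

Request:
move_arm --jaw '[0,0,0,0,0,0,0,0,0,0]' --dp '[[0,0,0],[0,0,0],[0,0,0],[0,0,0],[0,0,0],[0,0,0],[0,0,0],[0,0,0],[0,0,0],[0,0,0]]' --rotation '[[0,0,-0.054],[0,0,-0.054],[0,0,-0.054],[0,0,-0.054],[0,0,-0.054],[0,0,-0.054],[0,0,-0.054],[0,0,-0.054],[0,0,-0.054],[0,0,-0.05]]'

```text
clock: 14.48
position: [0.5352, 0.3213, 0.2442]
tool_rot: [-3.141, -0.001, 3.03]
force: [0.3, -0.4, -1.0]
grip_width: 0.0852
```

```bash
python3 - <<'E'
from h import *
grab_frame("side");o=bot.observe();print(o)
plan(o["position"],o["tool_rot"],[(.536,.321,.12)],.03)
E
```

```text
{'clock': 14.525, 'qpos': array([-0.03209795,  0.67428134, -0.96950938,  1.55340317,  0.57865466,
        1.22584442,  0.36656364]), 'qd': array([-0.01756256, -0.01111832,  0.04111879, -0.0019959 , -0.03603451,
       -0.01899649, -0.21910799]), 'joint_efforts': array([ -0.90799805, -94.85348225, -19.56647873, -34.46195841,
        -0.52929875,  -0.28808498,  -3.57020281]), 'position': array([0.535241  , 0.32117836, 0.24406803]), 'tool_rot': array([-3.14038760e+00, -1.00893484e-03,  3.03794497e+00]), 'force': array([-0.44883686, -0.43666451, -0.14193653]), 'moment': array([-0.01854689,  0.04018038, -0.03415936]), 'grip_width': 0.08553337910669548}
(0.536, 0.321, 0.12) 5 rows of [-0.0002, 0.0, 0.031]
```

Request:
move_arm --jaw '[0,0,0,0,0,0]' --dp '[[0,0,0.045],[0,0,0.05],[0,0,0.05],[0,0,0.05],[0,0,0],[0,0,0]]' --rotation '[[0,0,0],[0,0,0],[0,0,0],[0,0,0],[0,0,0],[0,0,0]]'

```text
clock: 15.28
position: [0.5356, 0.3226, 0.0903]
tool_rot: [3.141, 0.001, 3.024]
force: [0.1, 0.5, 0.3]
grip_width: 0.0855
```

```bash
python3 - <<'E'
from h import *
s=grab_frame("side");cv2.imwrite("pics/s5.png",s);o=bot.observe();print(o["position"],o["tool_rot"])
cv2.imwrite("pics/s5c.png",cv2.resize(s[110:230,230:370],None,fx=5,fy=5,interpolation=cv2.INTER_CUBIC))
E
```

```text
[0.53586371 0.32276751 0.09064102] [3.14031411e+00 1.36260479e-03 3.02423399e+00]
```

View pics/s5c.png

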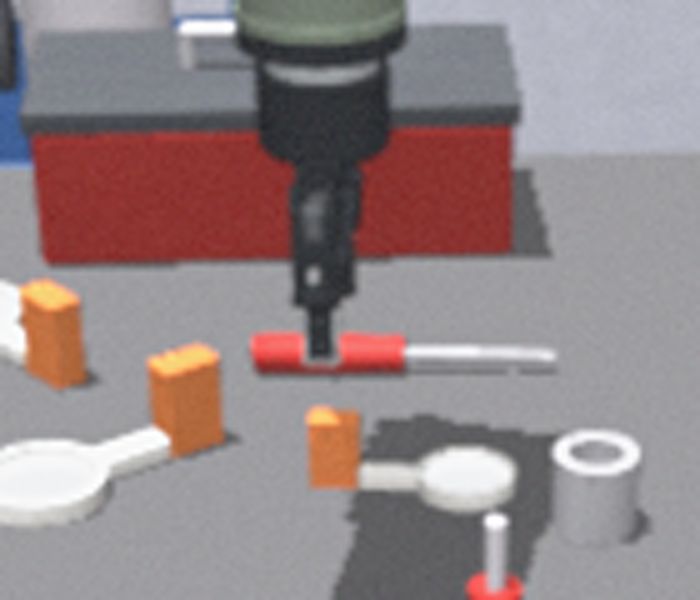

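```bash
python3 - <<'E'
from h import *
cs=lambda x,y:(230+(x+.5)/5-.5,110+(y+.5)/5-.5)
for x in(.53,.535,.54,.545):print(x,proj("side",[x,.31,.023]))
print("grip",cs(333,450)); print("finger",cs(323,360),proj("side",[.5359,.28,.1]),proj("side",[.5359-.005,.3228-.043,.09]))
print("lens",cs(468,470),proj("side",[.616,.312,.012]))
E
```

```text
0.53 [293.90370836 202.39319727]
0.535 [295.56409926 202.34851676]
0.54 [297.2238287  202.30385405]
0.545 [298.88289709 202.25920913]
grip (296.2, 199.6)
finger (294.2, 181.6) [295.31657011 183.80061104] [293.67977099 186.99270945]
lens (323.2, 203.6) [322.32012556 204.49870857]
```

Request:
move_arm --jaw '[0,0,0,0,255,255,255,255,255,255]' --dp '[[-0.001,0,0.04],[0,0,0.04],[0,0,0.015],[0,0,0],[0,0,0],[0,0,0],[0,0,0],[0,0,0],[0,0,0],[0,0,0]]' --rotation '[[0,0,0],[0,0,0],[0,0,0],[0,0,0],[0,0,0],[0,0,0],[0,0,0],[0,0,0],[0,0,0],[0,0,0]]' --squeeze 60

```text
clock: 16.58
position: [0.5362, 0.3223, 0.0133]
tool_rot: [3.142, 0.0, 3.025]
force: [-1.0, -1.9, 6.3]
grip_width: 0.0175
```

Request:
move_arm --jaw '[255,255,255,255,255,255,255,255,255]' --dp '[[0,0,-0.01],[0,0,-0.02],[0,0,-0.03],[0,0,-0.04],[0,0,-0.04],[0,0,-0.04],[0,0,-0.04],[0,0,-0.02],[0,0,0]]' --rotation '[[0,0,0],[0,0,0],[0,0,0],[0,0,0],[0,0,0],[0,0,0],[0,0,0],[0,0,0],[0,0,0]]'

```text
clock: 17.7
position: [0.5364, 0.3223, 0.206]
tool_rot: [3.141, 0.002, 3.025]
force: [-1.1, 0.0, -1.6]
grip_width: 0.0172
```

Request:
move_arm --jaw '[255,255,255,255,255,255,255,255,255,255]' --dp '[[0,0,0],[0,0,0],[0,0,0],[0,0,0],[0,0,0],[0,0,0],[0,0,0],[0,0,0],[0,0,0],[0,0,0]]' --rotation '[[0,0,0.03],[0,0,0.05],[0,0,0.05],[0,0,0.05],[0,0,0.05],[0,0,0.05],[0,0,0.05],[0,0,0.05],[0,0,0.05],[0,0,0.03]]'

```text
clock: 18.95
position: [0.5356, 0.3218, 0.2036]
tool_rot: [-3.14, 0.001, 1.576]
force: [0.2, 0.8, -2.0]
grip_width: 0.0167
```

```bash
python3 - <<'E'
from h import *
s=grab_frame("side");cv2.imwrite("pics/s6.png",s);o=bot.observe();print(o["position"],o["tool_rot"],o["grip_width"],o["force"],o["moment"],o["qpos"])
cv2.imwrite("pics/s6c.png",cv2.resize(s[100:260,230:390],None,fx=3.75,fy=3.75,interpolation=cv2.INTER_CUBIC))
plan(o["position"],o["tool_rot"],[(.52,.131,.2)],.04)
E
```

```text
[0.53558923 0.32188726 0.20364502] [-3.14014155e+00  1.08222832e-03  1.57208615e+00] 0.017410296329247305 [-0.43934127  0.39651859 -0.73561599] [ 0.04729932  0.00501899 -0.00043883] [-0.23710908  0.61211905 -0.60655103  1.60431369  0.38702751  1.04976735
 -0.95303727]
(0.52, 0.131, 0.2) 5 rows of [-0.0477, -0.004, 0.001]
```

View pics/s6c.png

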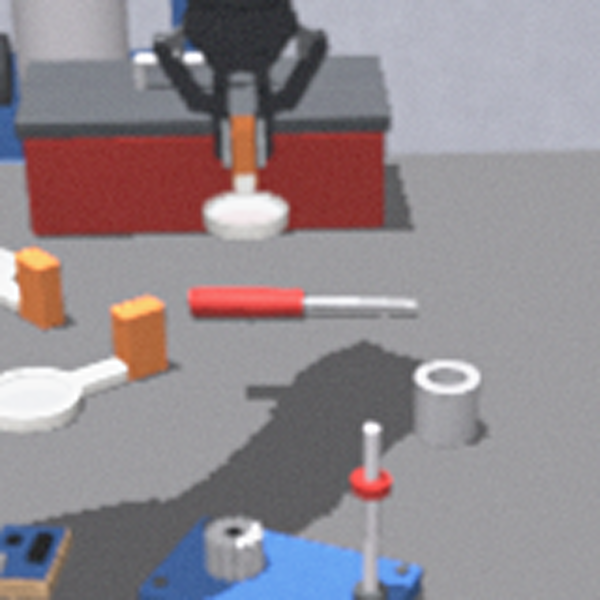

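The loupe is held level, with its lens (crop 245,213) pointing towards −y. Next I'll move it over the gear.

Request:
move_arm --jaw '[255,255,255,255,255,255,255,255]' --dp '[[-0.03,-0.003,0],[-0.048,-0.004,0],[-0.048,-0.004,0],[-0.048,-0.004,0],[-0.045,-0.004,0],[-0.02,-0.001,0],[0,0,0],[0,0,0]]' --rotation '[[0,0,0],[0,0,0],[0,0,0],[0,0,0],[0,0,0],[0,0,0],[0,0,0],[0,0,0]]'

```text
clock: 20.0
position: [0.5218, 0.1321, 0.2047]
tool_rot: [-3.141, -0.001, 1.582]
force: [0.3, 0.4, -1.0]
grip_width: 0.0172
```

Request:
move_arm --jaw '[255,255,255,255,255,255]' --dp '[[0,0,0.02],[0,0,0.03],[0,0,0.03],[0,0,0.02],[0,0,0],[0,0,0]]' --rotation '[[0,0,0],[0,0,0],[0,0,0],[0,0,0],[0,0,0],[0,0,0]]'

```text
clock: 20.75
position: [0.5221, 0.1313, 0.1254]
tool_rot: [3.141, -0.0, 1.58]
force: [0.9, 0.6, -0.4]
grip_width: 0.0172
```

```bash
python3 - <<'E'
from h import *
s=grab_frame("side");t=grab_frame("top");cv2.imwrite("pics/s7.png",s);cv2.imwrite("pics/t7.png",t);o=bot.observe();print(o["position"],o["tool_rot"],o["grip_width"],o["force"])
p=o["position"];L=[p[0]+.08*np.cos(-1.57),p[1]-.08,p[2]-.0073];print("lens pred",L,proj("side",L),proj("top",L))
a=cv2.resize(s[180:280,260:350],None,fx=4.4,fy=4.4,interpolation=cv2.INTER_CUBIC);b=cv2.resize(t[220:320,270:350],None,fx=4.4,fy=4.4,interpolation=cv2.INTER_CUBIC)
cv2.imwrite("pics/v7.png",np.hstack([a,b]))
E
```

```text
[0.52226019 0.13103688 0.12562987] [ 3.14044526e+00 -2.33524571e-04  1.58001918e+00] 0.017564707855136658 [-0.1873144  -0.65575753 -1.11712967]
lens pred [np.float64(0.5223238968642215), np.float64(0.051036883845549455), np.float64(0.11832987398432765)] [291.04782455 218.88143723] [303.328256   269.73556703]
```

View pics/v7.png

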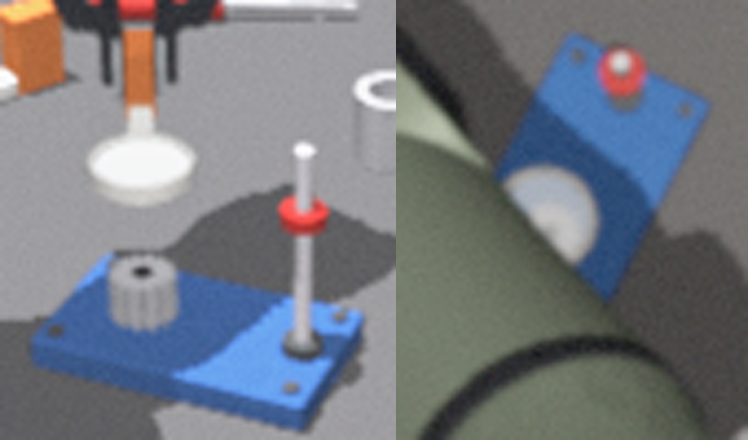

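```bash
python3 - <<'E'
from h import *
np.set_printoptions(precision=4,suppress=True)
cs=lambda x,y:(260+(x+.5)/4.4-.5,180+(y+.5)/4.4-.5)
print("gear top: top cam",at("top",(304.4,272.4),.048)," pix",cs(142,272)," pred",proj("side",[.5205,.0515,.048]))
print("lens by top",at("top",(270+152.5/4.4-.5,220+217.5/4.4-.5),.1185),"lens seen",cs(142,167))
P=[.610,.0085];b=cs(303,215);print("collar",b,[(z,proj("side",[*P,z])) for z in(.105,.11,.115)], "posttop",cs(304,151),proj("side",[*P,.152]),"foot",cs(302,345),proj("side",[*P,.024]))
s=cv2.imread("pics/s7.png");bl=[x for x in blobs(s,(0,130,70),(6,255,255))[0] if 315<x[0][0]<340];print(bl)
bl=[x for x in blobs(s,(174,130,70),(180,255,255),3)[0] if 315<x[0][0]<340];print(bl)
E
```

```text
gear top: top cam [0.5208 0.0523 0.048 ]  pix (291.8863636363636, 241.4318181818182)  pred [291.2194 242.6289]
lens by top [0.5244 0.049  0.1185] lens seen (291.8863636363636, 217.5681818181818)
collar (328.47727272727275, 228.47727272727272) [(0.105, array([327.6969, 231.5252])), (0.11, array([327.7148, 229.7685])), (0.115, array([327.7328, 228.0036]))] posttop (328.70454545454544, 213.9318181818182) [327.8685 214.6848] foot (328.25, 258.02272727272725) [327.4179 258.8962]
[(array([318. , 147.6]), array([304, 135,  28,  26, 656], dtype=int32)), (array([328.4, 229.1]), array([323, 225,  12,   8,  57], dtype=int32))]
[]
```

Request:
move_arm --jaw '[255,255,255,255,255,255,255,255]' --dp '[[0.0015,-0.0025,0.004],[0,0,0.004],[0,0,0.002],[0,0,0],[0,0,0],[0,0,0],[0,0,0],[0,0,0]]' --rotation '[[0,0,0],[0,0,0],[0,0,0],[0,0,0],[0,0,0],[0,0,0],[0,0,0],[0,0,0]]'

```text
clock: 21.85
position: [0.5199, 0.1321, 0.1169]
tool_rot: [3.142, -0.0, 1.58]
force: [0.3, 0.5, -1.8]
grip_width: 0.0174
```

```bash
python3 - <<'E'
from h import *
s=grab_frame("side");cv2.imwrite("pics/s8.png",s);o=bot.observe();p=o["position"];print(p,o["tool_rot"],o["grip_width"],o["force"],abs(o["qd"]).max())
L=[p[0],p[1]-.08,p[2]-.0073];print(L,proj("side",L)+[.8,-1.0])
cv2.imwrite("pics/s8c.png",cv2.resize(s[170:395,200:430],None,fx=2.6,fy=2.6,interpolation=cv2.INTER_CUBIC))
E
```

```text
[0.51984202 0.13205446 0.11691472] [ 3.14159037e+00 -2.28480625e-05  1.58003889e+00] 0.017173350249420138 [-0.32352573 -0.5313026  -1.1278885 ] 0.0018422569633855367
[np.float64(0.5198420247716151), np.float64(0.052054457701132636), np.float64(0.10961471820738479)] [290.95387628 220.73408364]
```

View pics/s8c.png

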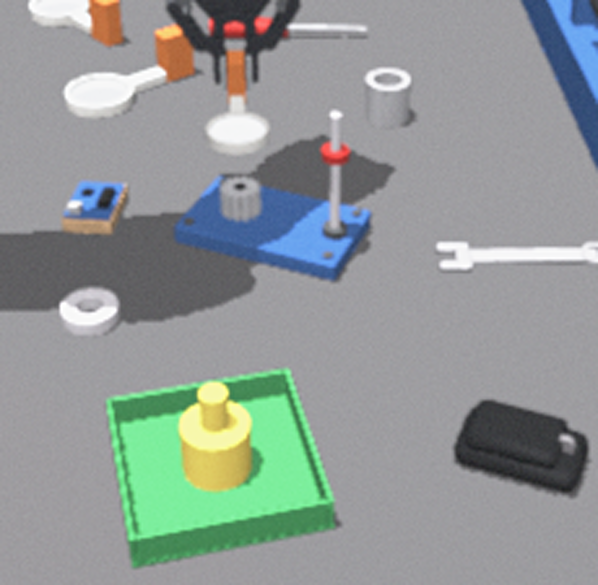

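The lens is at pixel (291,220), matching the prediction. The gear is within about 3 mm, the cap is upright and everything is still. Handing in.

```bash
python3 -c "
from workcell import workorder,bot
print(workorder.job_done());print(bot.observe()['clock'])"
```

```text
the job is handed in; nothing more can be done
None
the job is handed in; nothing more can be done
```

I set the yellow cap upright in the green tray and let go of it. I then took the smallest of the three loupes (62 mm rim) by its grip and am holding its lens level over the gear. The job was handed in at about 22 s of the 61 s, and it reported no verdict.

**Lens position:** by the arm's reading the lens is at about (0.520, 0.052, 0.110) m. I measured the gear axis at about (0.5205, 0.052) and the collar at about 0.110 m high.

**Last side picture:** it shows the cap upright in the tray. The collar and the other things in view are where they were; the carton was outside that crop. The arm was still, with the grip reading 17 mm on the 18 mm wide grip.

**Where checks disagreed:**
- **Side camera:** it reads about 1 pixel off from the model; I corrected for that when finding the collar height.
- **Lens against gear:** the last side picture put the lens about 1 pixel (2–3 mm) to one side of the gear. I left that alone because the limit is 10 mm.
- **Top view:** before the last correction, a partly hidden top view put the lens about 5 mm from the gear axis. I did not take another top view afterwards.
- **Loupe fit:** an earlier fit of the loupe's pose was about 5 mm off my direct reading, so I used a value between the two for the grasp.

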